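# Fit the shaker lid and lift off its dust cover

## Task

Get the grooming tin ready for dusting: carry the open green tin level to the bamboo tray, stand it upright on the round cork pad and let go, without tipping or dropping it. Then pick up the nested lid pair by its wooden knob, lower it (do not drop it) onto the tin until the brass inner lid is fully seated in the mouth with the copper cover still on it, and let go. Finally grip the copper cover and lift it alone, straight up off the knob, leaving the inner lid seated and undisturbed on the tin, and finish still holding the cover in the gripper clearly above the knob; leave the yellow brush, the white bowl and the squat blue-lidded tin where they are.

Things in the scene. Friction and masses are not known exactly. Their poses are not given: they have to be found in the camera images.
- tin_mid (a point): Centre of the open green tin, half-way up. Loose round tin, 56 mm outer diameter, 80 mm high, wall 3 mm (mouth 50 mm wide), about 0.16 kg; its rim is 40 mm above and its underside 40 mm below this point; z is the tin's axis, up. Starts upright on the marble.
- pad (a point): Centre of the top face of the round cork pad (96 mm diameter, 11 mm above the marble) in the middle of the fixed bamboo tray (170 x 230 mm, long along its own y, side walls 18 mm high). z up.
- lid_knob (a point): Centre of the bare part of the wooden knob of the brass inner shaker lid: an upright cylinder, 18 mm diameter, standing 28 mm above the top of the cover that lies on the lid (14 mm above and 14 mm below this point). Lifting the knob lifts both lids. When the lid is seated on the tin this point is 70 mm above the tin's centre. z up along the knob.
- cover_mid (a point): Centre of the copper outer cover, half-way up: round cap, 64 mm outer diameter, 14.5 mm high, 0.06 kg, with a 26 mm hole in its 4 mm thick top through which the knob stands. It lies loosely on the inner lid, this point 21.25 mm below the knob point, with 2 mm of play sideways. Lifted by its rim it comes off alone; the knob is out of it after 43 mm of rise. z up.
- tin: The same green tin; origin at the centre of its underside.
- inner: The same brass inner lid, about 0.11 kg; origin at the centre of its plug's underside, 42 mm below the knob point. Tapered plug 12 mm deep, 38 mm diameter at the bottom, 45 mm at the top, enters the tin's mouth with 2.5 mm play all round; the 55 mm flange above it rests on the tin's rim. Starts standing on its plug on the marble, cover on.
- cover: The same copper cover; origin at the centre of its lower edge. On the tin it overhangs the tin's wall by 4 mm all round, its lower edge 1.5 mm above the tin's rim.
- bowl: Empty white porcelain bowl, 110 mm across, 50 mm high, bystander; origin at the centre of its underside.
- brush: Yellow plastic brush lying bristles down, 195 mm long (from -95 to +98 mm along its own x), head 50 mm wide, 32 mm high, bystander; origin on the marble under it.
- squat_tin: Squat round steel tin with a blue lid, 75 mm across, 38 mm high, bystander; origin at the centre of its underside.

How it is judged:
On the way, in this order (a step that is already met when the one before it is completed fails the run):
1. the tin stands upright on the cork pad and is let go (horizontal distance between tin_mid and pad below 0.02 m and z of tin_mid in the frame of pad between 0.037 and 0.043 m and angle between tin_mid's own z axis and vertical below 0.05 rad and contact force between the fingers and tin below 0.1 N and linear speed of tin below 0.02 m/s), for 0.2 s.
2. the nested lid pair is seated on the tin, cover still on, and is let go (horizontal distance between tin_mid and pad below 0.02 m and z of tin_mid in the frame of pad between 0.037 and 0.043 m and angle between tin_mid's own z axis and vertical below 0.05 rad and horizontal distance between lid_knob and tin_mid below 0.005 m and z of lid_knob in the frame of tin_mid between 0.067 and 0.072 m and angle between lid_knob's own z axis and vertical below 0.06 rad and z of cover_mid in the frame of lid_knob below -0.0185 m and horizontal distance between cover_mid and lid_knob below 0.005 m and contact force between the fingers and inner below 0.1 N and contact force between the fingers and cover below 0.1 N), for 0.2 s.
At the end, for the whole second after the job is handed in: Tin upright on the cork pad within 20 mm of its centre; inner lid seated in it (5 mm sideways, 2 mm in height, 0.06 rad); cover held still by the fingers, raised 50 mm or more above its seat, off the inner lid; fingers touch neither tin nor inner lid (horizontal distance between tin_mid and pad below 0.02 m and z of tin_mid in the frame of pad between 0.037 and 0.043 m and angle between tin_mid's own z axis and vertical below 0.05 rad and horizontal distance between lid_knob and tin_mid below 0.005 m and z of lid_knob in the frame of tin_mid between 0.067 and 0.072 m and angle between lid_knob's own z axis and vertical below 0.06 rad and z of cover_mid in the frame of tin_mid above 0.0988 m and contact force between the fingers and cover above 0.5 N and contact force between each of cover, the fingers and inner below 0.1 N and contact force between the fingers and tin below 0.1 N and linear speed of cover below 0.03 m/s); the arm keeps its last pose, push and grip.
It fails at once if the tin is tipped by more than 0.17 rad (angle between tin_mid's own z axis and vertical above 0.17 rad).
It fails at once if the tin is dropped: more than 14 mm above the cork pad or marble with no finger on it (height (world z) of tin_mid above 0.065 m and contact force between the fingers and tin below 0.1 N).
It fails at once if the lid pair is dropped from more than 10 mm above its seat (height (world z) of lid_knob above 0.06 m and (z of lid_knob in the frame of tin_mid above 0.08 m or horizontal distance between lid_knob and tin_mid above 0.03 m) and contact force between the fingers and inner below 0.1 N).
It fails at once if the cover is off the inner lid while the inner lid is not seated in the tin (not (z of cover_mid in the frame of lid_knob below -0.0185 m and horizontal distance between cover_mid and lid_knob below 0.005 m) and not (horizontal distance between lid_knob and tin_mid below 0.005 m and z of lid_knob in the frame of tin_mid between 0.067 and 0.072 m and angle between lid_knob's own z axis and vertical below 0.06 rad)).
It fails at once if a bystander is moved by more than 15 mm (distance of any of bowl, brush, squat_tin from where it was at the start of the episode above 0.015 m).
It also fails if it takes over 72 s, if anything falls off the work surface, if the arm or the gripper's body presses on something with over 40 N, if the wrist force passes 120 N, or if a joint passes its speed limit or range.

## Robot

A 6-joint arm with a two-finger parallel gripper is mounted at the origin on the work surface. World frame = base frame: x ahead of the robot, y to its left, z up, the work surface at z = 0. Lengths are in m, angles in rad, forces in N, time in s.
With the tool pointing down it reaches from about 0.375 to 0.975 m from the base axis. Payload 3.8 kg.
Tool frame: the origin (TCP) lies at the very end of the fingers, on their centre line; the grasp point (between the pads) lies 19 mm behind it (bot.grip_point_offset is the distance from the TCP to the grasp point, in m); z points along the fingers, x is the direction in which the jaws open and shut, and the axes are right-handed (so a half turn about z gives the same grasp; the last joint's range is limited). The gripper opens to 85 mm and grips with 20 to 120 N. Pads are 22 mm wide; open, the fingers measure 114 mm over their backs; the gripper's body (76 mm by 85 mm) begins 54 mm behind the grasp point. The pads swing forward as they close: fully open they stand 13 mm farther back than shut.
Start: joints at [-0.037, 0.264, 1.604, -0, 1.274, -0.037], TCP at [0.675, -0, 0.231] pointing down, gripper open.
Joint ranges: [-2.63, 2.63], [-0.94, 2.18], [0.31, 2.57], [-1.31, 4.45], [0, 2.66], [-2.55, 2.55]. Speed limits (rad/s): [2.57, 2.57, 3.14, 3.14, 3.14, 3.14].

## Interface

Orientations are given as a rotation vector (axis times angle).
In Python, from workcell import bot, read_camera gives the robot as it stands.
- The arm moves only by the tool arm_command, never from a script. Its argument "rows" is a list of rows, each an object with "delta_rot": the turn, a rotation vector about the tool's x, y, z in rad, a list of three; "xyz": the shift along the tool's x, y, z in m, a list of three; "gripper": the finger opening in m, from 0 to 0.0854. A call has 1 to 12 rows; each row shifts and turns the commanded pose from where the row before left it, along the tool's axes as they then stand; what a row does not reach is not made up. A row lasts 1/10 s, in which the tool goes at most 50 mm and 8.59 degrees, less where a joint would pass 70% of its speed; a pose out of reach is approached as far as the arm can. A call is refused whole if a number of a shift passes 0.05 or a number of a turn 0.15, either way. A call with a gripper value outside its range is refused whole. The fingers move at their own pace and stop on an object; "force" is the grip in N (left out, the last holds). Time passes only in rows, so rows that do not move let the fingers close. It gives the time, the measured TCP pose, the force and the opening at its end, in the units of the state.
- bot.read_state(): the state, without advancing time (a new reading comes with each control period).
- read_camera(name): name is "scene" or "side" or "wrist"; returns a dict with "pixels" (384x512x3 uint8, red, green, blue), "range_z" (384x512 float32, m along the optical axis (not along the pixel's ray), 0 where there is no reading), "intrinsics" (3x3 intrinsics, pixels), "dist_coeffs" ([k1, k2, p1, p2, k3] as OpenCV has them; the pictures are not rectified), "camera_from_world" (4x4, takes a point from world to camera coordinates). Camera axes: x right, y up, looking along -z (the intrinsics and any distortion apply to the point x, -y, -z); pixel columns grow to the right and rows downward; lengths in m; the calibration is good to about 2 mm. A picture is of the moment at which its call begins.
- bot.finish_job(): hands the job in, once; it reports no verdict.
The state is a dict: "time": time; "q": joint angles; "joint_vel": joint speeds; "joint_torque": joint torques, N m; "tool_pos": TCP position; "tcp_rot": TCP orientation; "wrist_force": force on the tool from outside, world axes, zero at the start; "torque": the same for the moment, N m; "width": opening from 0.0 (shut) to 1.0 (fully open).
Only numpy, scipy, OpenCV 4.12 (cv2) and the standard library are available. Lean on these libraries where they do the work, as an engineer would, in place of code of your own. Each camera call takes 0.05 s, during which the arm holds its last target.

## Working session

There is one attempt and no reset: what is moved stays moved. The work goes in short steps, Python scripts to look and compute and a tool call to move; the robot and the scene stay as the last step left them, time stands still between calls to the robot, and variables do not carry over. Pictures are saved under pics/ and viewed, and the job is handed in when it is done.

Besides the shell and the picture viewer there is one more tool, called after "Emit:" as name(argument=value, ...), one argument or row to a line, values as JSON. arm_command: Moves the arm, as the interface text tells. Its arguments: {"type":"object","properties":{"rows":{"type":"array","items":{"type":"object","properties":{"delta_rot":{"type":"array","items":{"type":"number"}},"xyz":{"type":"array","items":{"type":"number"}},"gripper":{"type":"number"}}}},"force":{"type":"number"}},"required":["rows"]}

```bash
ls; mkdir -p pics
cat > h.py <<'E'
import numpy as np, cv2
from workcell import bot, read_camera
def snap(n,f):
    c=read_camera(n); cv2.imwrite('pics/'+f,c['pixels'][:,:,::-1]); np.savez('pics/'+f+'.npz',**c); return c
def cloud(c):
    K=np.array(c['intrinsics']);d=np.array(c['dist_coeffs'],float);z=c['range_z'];h,w=z.shape
    u,v=np.meshgrid(np.arange(w),np.arange(h))
    p=cv2.undistortPoints(np.stack([u,v],-1).reshape(-1,1,2).astype(float),K,d).reshape(h,w,2)
    P=np.stack([p[...,0]*z,-p[...,1]*z,-z],-1)
    T=np.linalg.inv(np.array(c['camera_from_world']))
    W=P@T[:3,:3].T+T[:3,3]
    W[z<=0]=np.nan
    return W
E
python3 - <<'E'
from h import *
for n in ['scene','side','wrist']:
    c=snap(n,n+'0.png'); print(n,np.round(c['camera_from_world'],3).tolist(),c['dist_coeffs'])
print(bot.read_state())
E
```

```text
pics
scene [[0.774, 0.633, 0.019, -0.459], [-0.376, 0.435, 0.818, 0.192], [0.51, -0.64, 0.574, -1.388], [0.0, 0.0, 0.0, 1.0]] [0.0376622 0.        0.        0.        0.       ]
side [[0.973, -0.232, 0.002, -0.588], [0.171, 0.721, 0.672, -0.134], [-0.157, -0.653, 0.741, -0.844], [0.0, 0.0, 0.0, 1.0]] [-0.07980286  0.          0.          0.          0.        ]
wrist [[1.0, 0.0, -0.001, -0.674], [-0.0, 0.964, -0.267, 0.033], [0.001, 0.267, 0.964, -0.378], [0.0, 0.0, 0.0, 1.0]] [-0.04238067  0.          0.          0.          0.        ]
{'time': 0.15, 'q': array([-3.68558709e-02,  2.64570960e-01,  1.60504042e+00, -2.89764144e-06,
        1.27376253e+00, -3.69062040e-02]), 'joint_vel': array([ 0.00072496, -0.00198911, -0.0052172 , -0.00161595, -0.00062348,
        0.00184531]), 'joint_torque': array([-4.44535381e-04, -5.15905774e+01, -3.67958951e+01, -2.06692371e-04,
        8.09489022e-03,  2.50629785e-05]), 'tool_pos': array([6.74423238e-01, 4.82405202e-05, 2.30264970e-01]), 'tcp_rot': array([-3.14152850e+00, -8.03975215e-05,  2.79618478e-03]), 'wrist_force': array([-0.56357104, -0.13482732,  0.10720601]), 'torque': array([ 0.02326329,  0.00919632, -0.02710248]), 'width': 0.9996871750637168}
```

View pics/scene0.png

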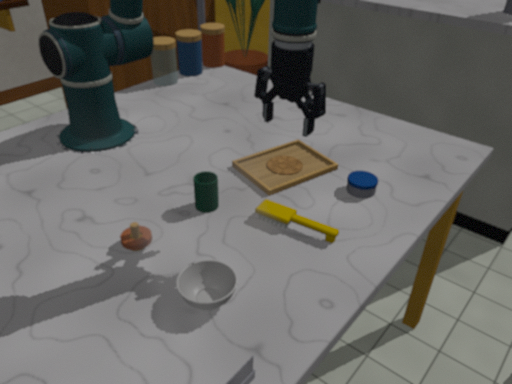

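View pics/side0.png

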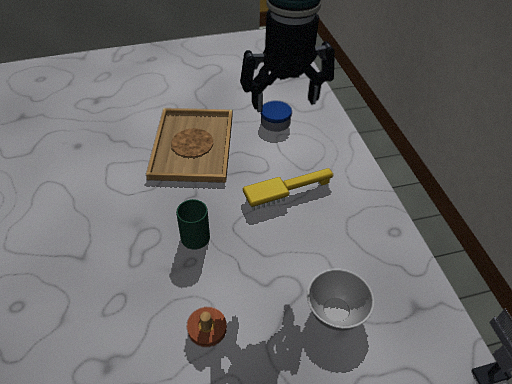

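View pics/wrist0.png

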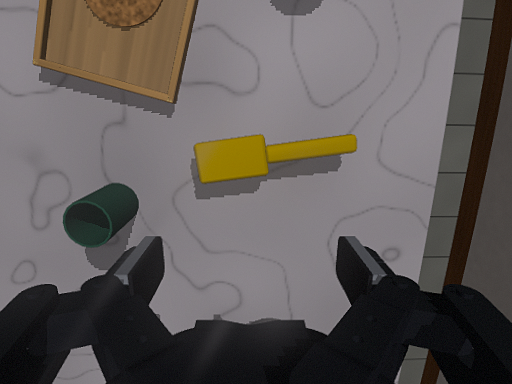

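The scene and side images show the green tin (206,191 / 194,225), the lid pair (136,237 / 207,325), the tray with the pad (286,164 / 192,143), the brush, the bowl, and the blue squat tin. Next I'll measure their positions.

```bash
cat >> h.py <<'E'
from scipy.optimize import least_squares
def fitc(p,r=None):
    p=p[:,:2]; 
    if r is None:
        f=lambda x:np.hypot(p[:,0]-x[0],p[:,1]-x[1])-x[2]; x0=[*p.mean(0),.03]
    else:
        f=lambda x:np.hypot(p[:,0]-x[0],p[:,1]-x[1])-r; x0=p.mean(0)
    s=least_squares(f,x0,loss='soft_l1',f_scale=.002); return np.round(s.x,4),np.round(np.sqrt(np.mean(s.fun**2)),4)
E
python3 - <<'E'
from h import *
boxes={'scene':{'tin':(185,165,228,215),'lid':(115,218,157,255),'pad':(262,148,308,178),'bowl':(170,255,245,310),'blue':(342,168,384,200),'brush':(250,195,345,245)},
'side':{'tin':(172,195,214,252),'lid':(182,305,232,350),'pad':(160,120,222,162),'bowl':(300,265,380,330),'blue':(255,98,297,133),'brush':(238,165,340,210)}}
for n in boxes:
    c=dict(np.load(f'pics/{n}0.png.npz')); W=cloud(c); hsv=cv2.cvtColor(c['pixels'],cv2.COLOR_RGB2HSV)
    print(n,'table z',np.nanmedian(W[200:300,60:100,2]))
    for k,(a,b,e,f) in boxes[n].items():
        w=W[b:f,a:e].reshape(-1,3); h=hsv[b:f,a:e].reshape(-1,3); ok=~np.isnan(w[:,0])
        if k=='tin':
            m=ok&(h[:,1]>100)&(h[:,0]>50)&(h[:,0]<95); p=w[m]
            s=p[(p[:,2]>.01)&(p[:,2]<.072)]; print(k,'zmax',np.percentile(p[:,2],[1,99]), 'side fit',fitc(s,.028), 'rim',fitc(p[p[:,2]>.076]),p[p[:,2]>.076].mean(0),(p[:,2]>.076).sum())
        elif k=='lid':
            m=ok&(w[:,2]>.008); p=w[m]; print(k,len(p),'zmax',p[:,2].max()); kn=p[p[:,2]>.034]; print(' knob',len(kn),kn.mean(0),fitc(kn,.009) if len(kn)>5 else '')
            t=p[(p[:,2]>.018)&(p[:,2]<.034)]; print(' top',t.mean(0),(t[:,:2].min(0)+t[:,:2].max(0))/2,np.percentile(p[:,2],[5,25,50,75,90]))
            s=p[(p[:,2]<.022)]; print(' side',fitc(s,.032))
        elif k=='pad':
            m=ok&(w[:,2]>.009)&(w[:,2]<.014); p=w[m]; print(k,'mid',(p[:,:2].min(0)+p[:,:2].max(0))/2,np.median(p[:,2]),p[:,:2].ptp(0) if hasattr(p,'ptp') else np.ptp(p[:,:2],0))
        else:
            m=ok&(w[:,2]>.012); p=w[m]; print(k,p.min(0).round(3),p.max(0).round(3))
E
```

```text
scene table z -0.0002813752161330285
tin zmax [0.00546261 0.08091043] side fit (array([ 0.4966, -0.0503]), np.float64(0.002)) rim (array([ 0.4966, -0.0524,  0.0257]), np.float64(0.0014)) [ 0.50889685 -0.06944162  0.07887111] 44
lid 681 zmax 0.05790935971228406
 knob 107 [ 0.48702808 -0.24948751  0.04882826] (array([ 0.4828, -0.2465]), np.float64(0.0023))
 top [ 0.48941695 -0.2524447   0.02695654] [ 0.48367251 -0.24793301] [0.01669406 0.02561073 0.02782446 0.02942482 0.0460724 ]
 side (array([ 0.4823, -0.2467]), np.float64(0.0011))
pad mid [0.53374273 0.22193951] 0.010550826788618184 [0.15924341 0.20044387]
bowl [ 0.647 -0.315  0.012] [ 0.757 -0.207  0.053]
blue [0.705 0.207 0.012] [0.778 0.282 0.041]
brush [ 0.61  -0.019  0.012] [0.801 0.041 0.035]
side table z 0.0009031061800358064
tin zmax [0.00502602 0.08190553] side fit (array([ 0.4951, -0.0531]), np.float64(0.0018)) rim (array([ 0.4948, -0.0533,  0.0262]), np.float64(0.0011)) [ 0.49445981 -0.05444257  0.07971251] 175
lid 1304 zmax 0.059897130900630646
 knob 166 [ 0.48227881 -0.25121162  0.05193345] (array([ 0.4826, -0.2477]), np.float64(0.0029))
 top [ 0.48193726 -0.2527561   0.02824831] [ 0.48239543 -0.24841728] [0.02059673 0.02766055 0.02893033 0.03015984 0.04458495]
 side (array([ 0.4821, -0.2481]), np.float64(0.0021))
pad mid [0.5328567 0.2178623] 0.010856764669161967 [0.15764411 0.17267573]
bowl [ 0.647 -0.317  0.012] [ 0.757 -0.209  0.054]
blue [ 0.62  -0.013  0.012] [0.777 0.282 0.274]
brush [ 0.607 -0.02   0.012] [0.799 0.041 0.036]
```

Run:
```python
from h import *
for n,(a,b,e,f) in {'scene':(230,138,342,195),'side':(145,105,236,185)}.items():
    c=dict(np.load(f'pics/{n}0.png.npz')); W=cloud(c); lab=cv2.cvtColor(c['pixels'],cv2.COLOR_RGB2LAB).astype(float)
    w=W[b:f,a:e]; z=w[...,2]
    m=(z>.0085)&(z<.0135); 
    # height clusters
    print(n,np.histogram(z[(z>-.002)&(z<.022)],bins=12,range=(-.002,.022)))
    cv2.imwrite(f'pics/pad_{n}.png',cv2.resize(np.hstack([c['pixels'][b:f,a:e,::-1],np.repeat((np.nan_to_num(z)[...,None]*12000).clip(0,255).astype(np.uint8),3,2)]),None,fx=3,fy=3))
    L=w[z>.014]; 
    r=cv2.minAreaRect(L[:,:2].astype(np.float32)*1000); print('tray',r)
```

```text
scene (array([1348, 1327,  230,  151,  781,  919,  474,  248,  168,  304,  190,
         30]), array([-0.002,  0.   ,  0.002,  0.004,  0.006,  0.008,  0.01 ,  0.012,
        0.014,  0.016,  0.018,  0.02 ,  0.022]))
tray ((533.1154174804688, 209.4786376953125), (232.74200439453125, 176.3248291015625), 74.28363800048828)
side (array([ 302,  939,  481,   99,  579, 1817, 1195,  613,  192,  288,  518,
        189]), array([-0.002,  0.   ,  0.002,  0.004,  0.006,  0.008,  0.01 ,  0.012,
        0.014,  0.016,  0.018,  0.02 ,  0.022]))
tray ((531.2306518554688, 208.74105834960938), (234.96060180664062, 171.54440307617188), 74.27422332763672)
```

Run:
```python
from h import *
for n,(a,b,e,f),ctr in [('scene',(230,138,342,195),0),('side',(145,105,236,185),0)]:
    c=dict(np.load(f'pics/{n}0.png.npz')); W=cloud(c)[b:f,a:e]; z=W[...,2]
    c0=np.array([.533,.2195])
    px=c['pixels'][b:f,a:e].astype(float); d=np.hypot(W[...,0]-c0[0],W[...,1]-c0[1])
    rb=px[...,0]/(px[...,2]+1); 
    for lo in np.arange(0,.08,.008):
        q=(d>=lo)&(d<lo+.008); print(n,round(lo,3),q.sum(),px[q].mean(0).round(0),np.nanmedian(z[q]).round(4))
```

```text
scene 0.0 14 [117.  88.  54.] 0.0107
scene 0.008 48 [118.  90.  55.] 0.0109
scene 0.016 68 [121.  92.  56.] 0.011
scene 0.024 97 [119.  90.  55.] 0.0109
scene 0.032 132 [121.  93.  57.] 0.0108
scene 0.04 131 [123.  96.  61.] 0.0106
scene 0.048 192 [121.  98.  65.] 0.0088
scene 0.056 232 [124. 103.  71.] 0.0083
scene 0.064 241 [130. 108.  75.] 0.0083
scene 0.072 265 [125. 104.  72.] 0.0084
side 0.0 28 [108.  80.  53.] 0.0122
side 0.008 72 [109.  80.  53.] 0.012
side 0.016 126 [113.  84.  55.] 0.0121
side 0.024 177 [111.  82.  54.] 0.0122
side 0.032 217 [112.  83.  54.] 0.0124
side 0.04 244 [120.  92.  62.] 0.0113
side 0.048 340 [117.  93.  65.] 0.0098
side 0.056 405 [119.  97.  69.] 0.0092
side 0.064 418 [130. 106.  76.] 0.0091
side 0.072 500 [126. 103.  73.] 0.0094
```

```bash
ls pics
```

```text
pad_scene.png
pad_side.png
scene0.png
scene0.png.npz
side0.png
side0.png.npz
wrist0.png
wrist0.png.npz
```

Run:
```python
from h import *
for n,(a,b,e,f) in [('scene',(230,138,342,195)),('side',(145,105,236,185)),('wrist',(40,0,200,60))]:
    c=dict(np.load(f'pics/{n}0.png.npz')); W=cloud(c)[b:f,a:e]; z=W[...,2]
    px=cv2.GaussianBlur(c['pixels'],(3,3),0)[b:f,a:e].astype(float); br=px[...,2]/px[...,0]
    m=(z>.004)&(z<.016)&(br<.53); 
    m=cv2.morphologyEx(m.astype(np.uint8),cv2.MORPH_OPEN,np.ones((3,3)))
    k,l,s,_=cv2.connectedComponentsWithStats(m); i=1+np.argmax(s[1:,4]); m=l==i
    p=W[m]; (cx,cy),r=cv2.minEnclosingCircle(p[:,:2].astype(np.float32)); print(n,len(p),p.mean(0),cx,cy,r,np.percentile(p,[1,99],axis=0)[:,:2].mean(0))
```

```text
scene 548 [0.53481544 0.20784227 0.01083411] 0.5298478603363037 0.2085234373807907 0.05139940232038498 [0.53354456 0.20986147]
side 928 [0.53112241 0.20635777 0.0120663 ] 0.5313981771469116 0.20831452310085297 0.04957401379942894 [0.53135941 0.20720015]
wrist 1583 [0.53222882 0.17855084 0.01015717] 0.5324435830116272 0.1877833604812622 0.04320177435874939 [0.53260155 0.17682139]
```

View pics/pad_side.png

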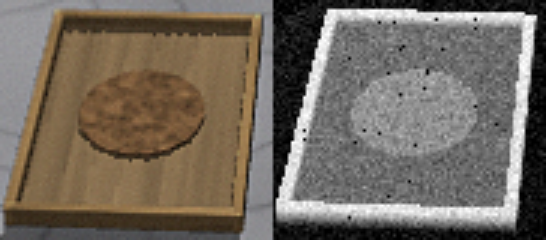

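Emit:
arm_command(
  rows=[
    {"xyz": [-0.0225,0.0065,0],"gripper": 0.085},
    {"xyz": [-0.0225,0.0065,0],"gripper": 0.085},
    {"xyz": [-0.0225,0.0065,0],"gripper": 0.085},
    {"xyz": [-0.0225,0.0065,0],"gripper": 0.085},
    {"xyz": [-0.0225,0.0065,0],"gripper": 0.085},
    {"xyz": [-0.0225,0.0065,0],"gripper": 0.085},
    {"xyz": [-0.0225,0.0065,0.02],"gripper": 0.085},
    {"xyz": [-0.0215,0.0065,0.03],"gripper": 0.085},
    {"xyz": [0,0,0.03],"gripper": 0.085},
    {"xyz": [0,0,0.03],"gripper": 0.085},
    {"xyz": [0,0,0],"gripper": 0.085},
  ],
  force=30,
)

```text
invalid input
```

Run:
```python
from h import *
for n in ['scene','side','wrist']: snap(n,n+'1.png')
a=[cv2.imread(f'pics/{n}1.png') for n in ['side','wrist']]
cv2.imwrite('pics/c1.png',np.hstack([a[0][130:330,60:360],a[1][100:384:,:][:200,50:512]]))
cv2.imwrite('pics/c1.png',cv2.resize(np.hstack([a[0][100:384,60:360],a[1][100:384]]),None,fx=.98,fy=.98))
```

```text
(no output)
```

View pics/c1.png

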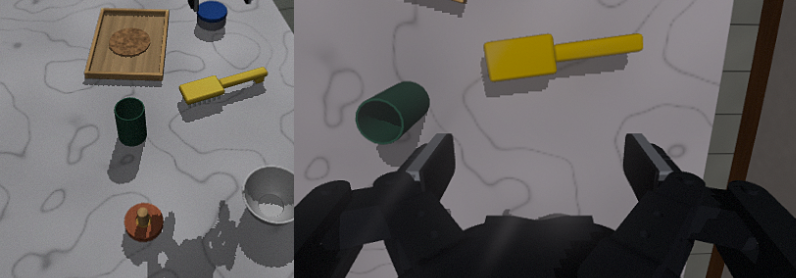

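The call was refused, and the pictures show the arm hasn't moved. I'll resend it with delta_rot in every row.

Emit:
arm_command(
  rows=[
    {"xyz": [-0.0225,0.0065,0],"delta_rot": [0,0,0],"gripper": 0.085},
    {"xyz": [-0.0225,0.0065,0],"delta_rot": [0,0,0],"gripper": 0.085},
    {"xyz": [-0.0225,0.0065,0],"delta_rot": [0,0,0],"gripper": 0.085},
    {"xyz": [-0.0225,0.0065,0],"delta_rot": [0,0,0],"gripper": 0.085},
    {"xyz": [-0.0225,0.0065,0],"delta_rot": [0,0,0],"gripper": 0.085},
    {"xyz": [-0.0225,0.0065,0],"delta_rot": [0,0,0],"gripper": 0.085},
    {"xyz": [-0.0225,0.0065,0.02],"delta_rot": [0,0,0],"gripper": 0.085},
    {"xyz": [-0.0215,0.0065,0.03],"delta_rot": [0,0,0],"gripper": 0.085},
    {"xyz": [0,0,0.03],"delta_rot": [0,0,0],"gripper": 0.085},
    {"xyz": [0,0,0.03],"delta_rot": [0,0,0],"gripper": 0.085},
    {"xyz": [0,0,0],"delta_rot": [0,0,0],"gripper": 0.085},
  ],
  force=30,
)

```text
time: 1.4
tool_pos: [0.4919, -0.0515, 0.1171]
tcp_rot: [-3.14, 0.0, 0.014]
wrist_force: [-1.3, 0.6, -0.1]
width: 0.993
```

Run:
```python
from h import *
for n in ['side','wrist']: snap(n,n+'2.png')
a=[cv2.imread(f'pics/{n}2.png') for n in ['side','wrist']]
cv2.imwrite('pics/c2.png',cv2.resize(np.hstack([a[0][100:384,60:360],a[1][100:384]]),None,fx=.98,fy=.98))
```

```text
(no output)
```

View pics/c2.png

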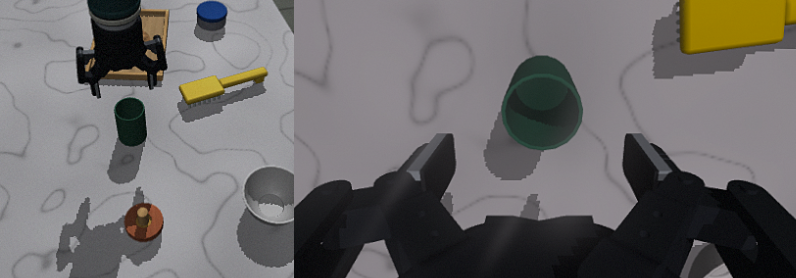

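Run:
```python
from h import *
s=bot.read_state(); print(s['tool_pos'],s['tcp_rot'],s['time'])
c=dict(np.load('pics/wrist2.png.npz')); W=cloud(c); hsv=cv2.cvtColor(c['pixels'],cv2.COLOR_RGB2HSV)
m=(hsv[...,1]>80)&(hsv[...,0]>55)&(hsv[...,0]<95)&(W[...,2]>.076)&(W[...,2]<.086); print(m.sum(),fitc(W[m],.0265),fitc(W[m]))
m=(W[...,2]>.01)&(W[...,2]<.07)&(hsv[...,1]>80)&(hsv[...,0]>55)&(hsv[...,0]<95)&(W[...,1]>-.05);print(fitc(W[m],.028))
```

```text
[ 0.49573598 -0.05196107  0.12135447] [-3.14139445e+00 -8.40821532e-06  1.80612249e-03] 1.5
673 (array([ 0.496 , -0.0498]), np.float64(0.0008)) (array([ 0.4957, -0.0497,  0.0262]), np.float64(0.0008))
(array([ 0.4954, -0.0502]), np.float64(0.0002))
```

Emit:
arm_command(
  rows=[
    {"xyz": [0,-0.0012,0.02],"delta_rot": [0,0,0],"gripper": 0.085},
    {"xyz": [0,0,0.02],"delta_rot": [0,0,0],"gripper": 0.085},
    {"xyz": [0,0,0.02],"delta_rot": [0,0,0],"gripper": 0.085},
    {"xyz": [0,0,0.015],"delta_rot": [0,0,0],"gripper": 0.085},
    {"xyz": [0,0,0.01],"delta_rot": [0,0,0],"gripper": 0.085},
    {"xyz": [0,0,0],"delta_rot": [0,0,0],"gripper": 0.085},
    {"xyz": [0,0,0],"delta_rot": [0,0,0],"gripper": 0.05},
    {"xyz": [0,0,0],"delta_rot": [0,0,0],"gripper": 0.05},
    {"xyz": [0,0,0],"delta_rot": [0,0,0],"gripper": 0.05},
    {"xyz": [0,0,0],"delta_rot": [0,0,0],"gripper": 0.05},
    {"xyz": [0,0,0],"delta_rot": [0,0,0],"gripper": 0.05},
  ],
  force=30,
)

```text
time: 2.6
tool_pos: [0.4973, -0.051, 0.0379]
tcp_rot: [3.141, -0.0, 0.004]
wrist_force: [-1.8, 0.0, 6.8]
width: 0.653
```

Run:
```python
from h import *
s=bot.read_state(); print(s['tool_pos'],s['tcp_rot'],s['width']*85.4, s['wrist_force'])
for n in ['scene','side','wrist']: snap(n,n+'3.png')
a=[cv2.imread(f'pics/{n}3.png') for n in ['side','scene']]
cv2.imwrite('pics/c3.png',np.hstack([a[0][100:300,80:280],a[1][100:300,100:300]]).repeat(2,0).repeat(2,1)[:,:800])
print(bot.read_state()['width']*85.4)
```

```text
[ 0.49725684 -0.05098123  0.0379109 ] [ 3.14122477e+00 -3.38639840e-05  3.83376185e-03] 55.77130512749264 [-1.79349214e+00  2.24060937e-05  6.78430946e+00]
55.667952271933025
```

View pics/c3.png

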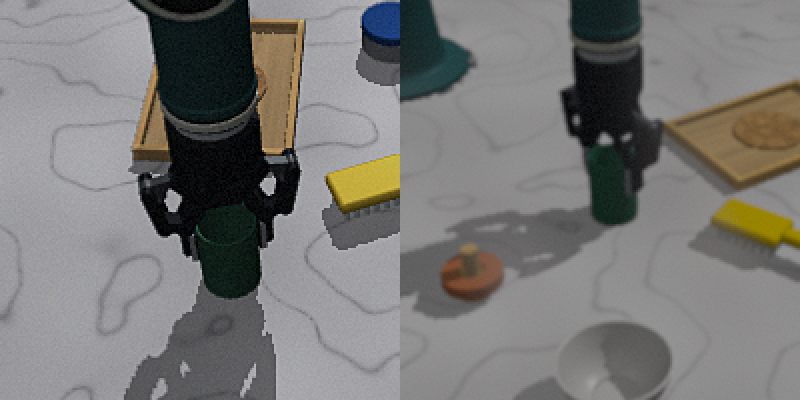

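The tin is gripped at 55.7 mm. I'll lift it and carry it over the pad.

Emit:
arm_command(
  rows=[
    {"xyz": [0,0,-0.006],"delta_rot": [0,0,0],"gripper": 0.05},
    {"xyz": [0,0,-0.012],"delta_rot": [0,0,0],"gripper": 0.05},
    {"xyz": [0,0,-0.015],"delta_rot": [0,0,0],"gripper": 0.05},
    {"xyz": [0,0,-0.012],"delta_rot": [0,0,0],"gripper": 0.05},
    {"xyz": [0,-0.005,-0.005],"delta_rot": [0,0,0],"gripper": 0.05},
    {"xyz": [0.002,-0.012,0],"delta_rot": [0,0,0],"gripper": 0.05},
    {"xyz": [0.003,-0.02,0],"delta_rot": [0,0,0],"gripper": 0.05},
    {"xyz": [0.003,-0.025,0],"delta_rot": [0,0,0],"gripper": 0.05},
    {"xyz": [0.004,-0.025,0],"delta_rot": [0,0,0],"gripper": 0.05},
    {"xyz": [0.004,-0.025,0],"delta_rot": [0,0,0],"gripper": 0.05},
  ],
)

```text
time: 3.75
tool_pos: [0.5112, 0.063, 0.0854]
tcp_rot: [-3.141, 0.0, 0.002]
wrist_force: [0.1, 0.2, -1.5]
width: 0.654
```

Emit:
arm_command(
  rows=[
    {"xyz": [0.004,-0.025,0],"delta_rot": [0,0,0],"gripper": 0.05},
    {"xyz": [0.004,-0.025,0],"delta_rot": [0,0,0],"gripper": 0.05},
    {"xyz": [0.004,-0.025,0],"delta_rot": [0,0,0],"gripper": 0.05},
    {"xyz": [0.003,-0.025,0],"delta_rot": [0,0,0],"gripper": 0.05},
    {"xyz": [0.003,-0.022,0],"delta_rot": [0,0,0],"gripper": 0.05},
    {"xyz": [0.001,-0.015,0],"delta_rot": [0,0,0],"gripper": 0.05},
    {"xyz": [0,-0.007,0],"delta_rot": [0,0,0],"gripper": 0.05},
    {"xyz": [0,-0.003,0],"delta_rot": [0,0,0],"gripper": 0.05},
    {"xyz": [0,0,0],"delta_rot": [0,0,0],"gripper": 0.05},
    {"xyz": [0,0,0],"delta_rot": [0,0,0],"gripper": 0.05},
  ],
)

```text
time: 4.75
tool_pos: [0.5308, 0.2075, 0.0861]
tcp_rot: [3.141, -0.001, -0.001]
wrist_force: [0.8, -0.5, -1.8]
width: 0.654
```

Run:
```python
from h import *
s=bot.read_state(); print(s['tool_pos'],s['tcp_rot'],s['width']*85.4, s['wrist_force'])
for n in ['scene','side']: 
    c=snap(n,n+'4.png'); W=cloud(c); hsv=cv2.cvtColor(c['pixels'],cv2.COLOR_RGB2HSV)
    m=(hsv[...,1]>100)&(hsv[...,0]>60)&(hsv[...,0]<90)&(W[...,2]>.02)&(W[...,2]<.14)&(np.hypot(W[...,0]-.532,W[...,1]-.205)<.06)
    p=W[m]; print(n,len(p),np.percentile(p[:,2],[0.5,2,5,95,98]),fitc(p[p[:,2]<.1],.028))
a=[cv2.imread(f'pics/{n}4.png') for n in ['side','scene']]
cv2.imwrite('pics/c4.png',np.hstack([a[0][50:250,100:300],a[1][50:250,180:380]]).repeat(2,0).repeat(2,1)[:,:800])
```

```text
[0.53077961 0.20747922 0.08613792] [ 3.14117237e+00 -9.09510749e-04 -6.58206019e-04] 55.880541300840534 [ 0.81887647 -0.48487843 -1.78881451]
scene 560 [0.05431236 0.05592966 0.05853832 0.12665773 0.12853423] (array([0.5303, 0.2079]), np.float64(0.0019))
side 806 [0.05124102 0.05333671 0.05798288 0.12869525 0.12993255] (array([0.5298, 0.2069]), np.float64(0.0014))
```

View pics/c4.png

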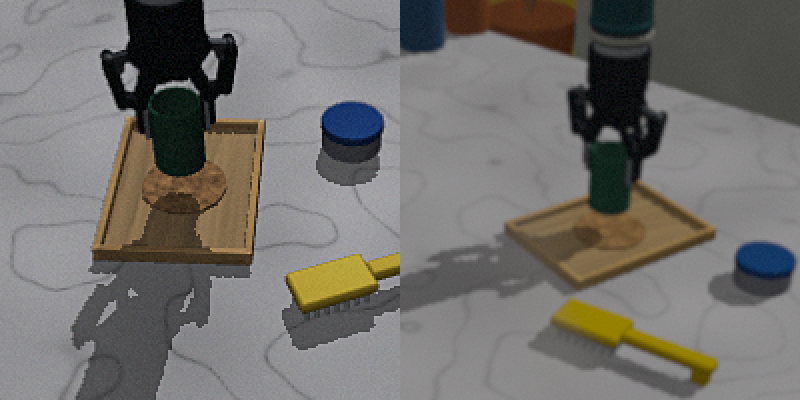

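Emit:
arm_command(
  rows=[
    {"xyz": [0,0,0.008],"delta_rot": [0,0,0],"gripper": 0.05},
    {"xyz": [0,0,0.01],"delta_rot": [0,0,0],"gripper": 0.05},
    {"xyz": [0,0,0.008],"delta_rot": [0,0,0],"gripper": 0.05},
    {"xyz": [0,0,0.005],"delta_rot": [0,0,0],"gripper": 0.05},
    {"xyz": [0,0,0.003],"delta_rot": [0,0,0],"gripper": 0.05},
    {"xyz": [0,0,0.0015],"delta_rot": [0,0,0],"gripper": 0.05},
    {"xyz": [0,0,0],"delta_rot": [0,0,0],"gripper": 0.05},
    {"xyz": [0,0,0],"delta_rot": [0,0,0],"gripper": 0.05},
  ],
)

```text
time: 5.65
tool_pos: [0.5313, 0.2083, 0.0511]
tcp_rot: [-3.141, -0.0, -0.001]
wrist_force: [0.4, -0.9, -2.2]
width: 0.653
```

Emit:
arm_command(
  rows=[
    {"xyz": [0,0,0.0015],"delta_rot": [0,0,0],"gripper": 0.05},
    {"xyz": [0,0,0],"delta_rot": [0,0,0],"gripper": 0.05},
    {"xyz": [0,0,0],"delta_rot": [0,0,0],"gripper": 0.05},
  ],
)

```text
time: 5.95
tool_pos: [0.531, 0.2082, 0.0494]
tcp_rot: [-3.142, -0.0, -0.0]
wrist_force: [0.1, -0.1, -0.9]
width: 0.653
```

Emit:
arm_command(
  rows=[
    {"xyz": [0,0,0.001],"delta_rot": [0,0,0],"gripper": 0.05},
    {"xyz": [0,0,0],"delta_rot": [0,0,0],"gripper": 0.05},
    {"xyz": [0,0,0],"delta_rot": [0,0,0],"gripper": 0.05},
  ],
)

```text
time: 6.25
tool_pos: [0.5312, 0.2083, 0.0489]
tcp_rot: [-3.141, -0.0, -0.001]
wrist_force: [-1.9, -0.8, 4.1]
width: 0.653
```

Contact confirmed at 4 N. Now opening the fingers.

Emit:
arm_command(
  rows=[
    {"xyz": [0,0,0],"delta_rot": [0,0,0],"gripper": 0.06},
    {"xyz": [0,0,0],"delta_rot": [0,0,0],"gripper": 0.07},
    {"xyz": [0,0,0],"delta_rot": [0,0,0],"gripper": 0.085},
    {"xyz": [0,0,0],"delta_rot": [0,0,0],"gripper": 0.085},
    {"xyz": [0,0,0],"delta_rot": [0,0,0],"gripper": 0.085},
    {"xyz": [0,0,0],"delta_rot": [0,0,0],"gripper": 0.085},
  ],
)

```text
time: 6.85
tool_pos: [0.531, 0.2082, 0.0482]
tcp_rot: [3.142, 0.0, -0.0]
wrist_force: [-0.3, 0.1, -0.3]
width: 0.991
```

Run:
```python
from h import *
s=bot.read_state(); print(s['tool_pos'],s['tcp_rot'],s['width']*85.4, s['wrist_force'])
for n in ['scene','side']: 
    c=snap(n,n+'5.png')
a=[cv2.imread(f'pics/{n}5.png') for n in ['side','scene']]
cv2.imwrite('pics/c5.png',np.hstack([a[0][50:250,100:300],a[1][50:250,180:380]]).repeat(2,0).repeat(2,1)[:,:800])
```

```text
[0.53097822 0.20819208 0.04818949] [ 3.14155659e+00  9.97851369e-06 -1.54708895e-04] 84.59380086020893 [-0.29699805  0.12345818 -0.25742052]
```

View pics/c5.png

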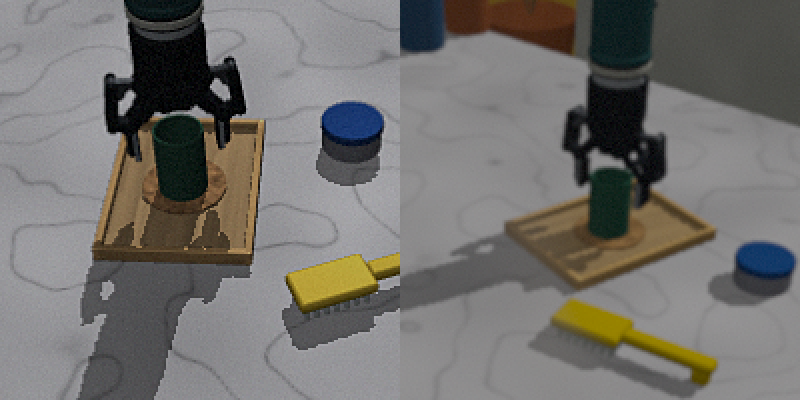

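The tin stands upright on the pad and is released. I'll rise and measure it.

Emit:
arm_command(
  rows=[
    {"xyz": [0,0,-0.01],"delta_rot": [0,0,0],"gripper": 0.085},
    {"xyz": [0,0,-0.02],"delta_rot": [0,0,0],"gripper": 0.085},
    {"xyz": [0,0,-0.03],"delta_rot": [0,0,0],"gripper": 0.085},
    {"xyz": [0,0,-0.03],"delta_rot": [0,0,0],"gripper": 0.085},
    {"xyz": [0,0,-0.02],"delta_rot": [0,0,0],"gripper": 0.085},
    {"xyz": [0,0,-0.01],"delta_rot": [0,0,0],"gripper": 0.085},
    {"xyz": [0,0,0],"delta_rot": [0,0,0],"gripper": 0.085},
    {"xyz": [0,0,0],"delta_rot": [0,0,0],"gripper": 0.085},
  ],
)

```text
time: 7.75
tool_pos: [0.5305, 0.208, 0.1676]
tcp_rot: [3.141, -0.0, -0.001]
wrist_force: [0.6, 1.0, 0.2]
width: 0.999
```

```bash
cat >> h.py <<'E'
def tinfit(c,c0,z0):
    W=cloud(c); hsv=cv2.cvtColor(c['pixels'],cv2.COLOR_RGB2HSV)
    g=(hsv[...,1]>80)&(hsv[...,0]>55)&(hsv[...,0]<95)&(np.hypot(W[...,0]-c0[0],W[...,1]-c0[1])<.05)
    m=g&(abs(W[...,2]-z0-.080)<.004); k=g&(W[...,2]>z0+.01)&(W[...,2]<z0+.07)
    out=np.hypot(W[...,0]-c0[0],W[...,1]-c0[1])>.026
    return m.sum(),fitc(W[m],.0265),fitc(W[m]),k.sum(),fitc(W[k&out],.028),np.median(W[m][:,2])
E
python3 - <<'E'
from h import *
s=bot.read_state(); print(s['tool_pos'],s['tcp_rot'])
for n in ['scene','side','wrist']:
    c=snap(n,n+'6.png'); print(n,*tinfit(c,(.531,.208),.011))
E
```

```text
[0.53048576 0.20800425 0.167647  ] [ 3.14127254e+00 -6.03978862e-05 -1.42434849e-03]
scene 44 (array([0.5325, 0.207 ]), np.float64(0.0019)) (array([0.5328, 0.2052, 0.0248]), np.float64(0.0017)) 437 (array([0.5309, 0.2079]), np.float64(0.0013)) 0.0897826634398401
side 116 (array([0.53  , 0.2062]), np.float64(0.0013)) (array([0.53  , 0.2061, 0.026 ]), np.float64(0.0012)) 605 (array([0.5303, 0.2078]), np.float64(0.0011)) 0.09058400265151789
wrist 453 (array([0.5313, 0.2094]), np.float64(0.0007)) (array([0.5312, 0.2095, 0.0263]), np.float64(0.0007)) 167 (array([0.5307, 0.2093]), np.float64(0.0001)) 0.09027054092213488
```

View pics/wrist6.png

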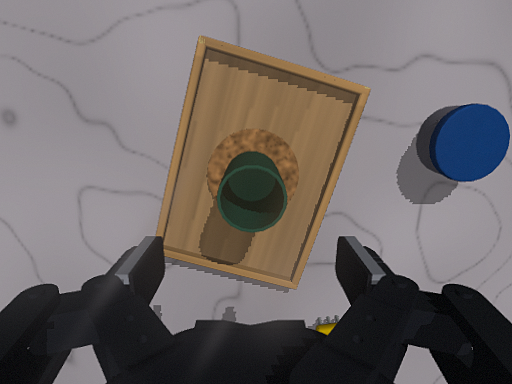

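Emit:
arm_command(
  rows=[
    {"xyz": [0,0.015,0],"delta_rot": [0,0,0],"gripper": 0.085},
    {"xyz": [-0.004,0.03,0],"delta_rot": [0,0,0],"gripper": 0.085},
    {"xyz": [-0.004,0.04,0],"delta_rot": [0,0,0],"gripper": 0.085},
    {"xyz": [-0.004,0.04,0],"delta_rot": [0,0,0],"gripper": 0.085},
    {"xyz": [-0.004,0.04,0],"delta_rot": [0,0,0],"gripper": 0.085},
    {"xyz": [-0.004,0.04,0],"delta_rot": [0,0,0],"gripper": 0.085},
    {"xyz": [-0.004,0.04,0],"delta_rot": [0,0,0],"gripper": 0.085},
    {"xyz": [-0.004,0.04,0],"delta_rot": [0,0,0],"gripper": 0.085},
    {"xyz": [-0.004,0.04,0],"delta_rot": [0,0,0],"gripper": 0.085},
    {"xyz": [-0.004,0.04,0],"delta_rot": [0,0,0],"gripper": 0.085},
    {"xyz": [-0.004,0.04,0],"delta_rot": [0,0,0],"gripper": 0.085},
    {"xyz": [-0.004,0.03,0],"delta_rot": [0,0,0],"gripper": 0.085},
  ],
)

```text
time: 9.1
tool_pos: [0.4855, -0.2297, 0.1677]
tcp_rot: [3.141, -0.002, -0.002]
wrist_force: [0.5, 0.6, -0.3]
width: 0.996
```

Emit:
arm_command(
  rows=[
    {"xyz": [-0.004,0.0205,0.01],"delta_rot": [0,0,0],"gripper": 0.085},
    {"xyz": [0,0,0.02],"delta_rot": [0,0,0],"gripper": 0.085},
    {"xyz": [0,0,0.02],"delta_rot": [0,0,0],"gripper": 0.085},
    {"xyz": [0,0,0.01],"delta_rot": [0,0,0],"gripper": 0.085},
    {"xyz": [0,0,0],"delta_rot": [0,0,0],"gripper": 0.085},
    {"xyz": [0,0,0],"delta_rot": [0,0,0],"gripper": 0.085},
  ],
)

```text
time: 9.7
tool_pos: [0.4828, -0.2475, 0.1084]
tcp_rot: [-3.142, -0.0, 0.001]
wrist_force: [0.1, -0.4, -0.2]
width: 0.995
```

Run:
```python
from h import *
s=bot.read_state(); print(s['tool_pos'],s['tcp_rot'])
c=snap('wrist','wrist7.png'); W=cloud(c); z=W[...,2]; d=np.hypot(W[...,0]-.4825,W[...,1]+.2475)
k=(z>.052)&(z<.062)&(d<.025); print('knobtop',k.sum(),W[k].mean(0),fitc(W[k]),cv2.minEnclosingCircle(W[k][:,:2].astype(np.float32)))
t=(z>.023)&(z<.033)&(d<.045); p=W[t]; print('cover',t.sum(),cv2.minEnclosingCircle(p[:,:2].astype(np.float32)),np.median(p[:,2]))
```

```text
[ 0.482847   -0.24746525  0.10838308] [-3.14157609e+00 -1.45193791e-04  5.13156558e-04]
knobtop 470 [ 0.48281927 -0.24532582  0.05511265] (array([ 0.4828, -0.2455,  0.0061]), np.float64(0.0021)) ((0.4829367995262146, -0.2457166463136673), 0.009000672027468681)
cover 4040 ((0.4829159379005432, -0.24620595574378967), 0.03214731067419052) 0.027312333173320616
```

View pics/wrist7.png

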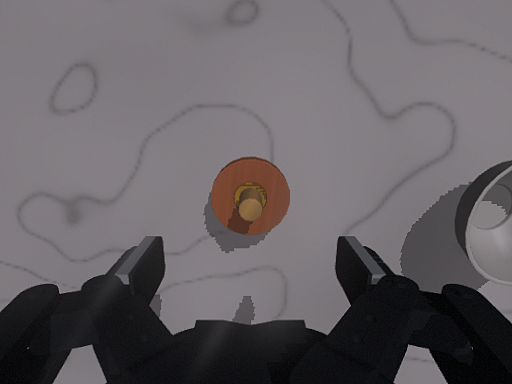

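Run:
```python
from h import *
for f,c0,t in [('side3',(.497,-.051),.0379),('scene3',(.497,-.051),.0379),('side5',(.531,.208),.0482),('scene5',(.531,.208),.0482),('side4',(.531,.2075),.0861)]:
    c=dict(np.load(f'pics/{f}.png.npz')); W=cloud(c); d=abs(W[...,0]-c0[0]); e=abs(W[...,1]-c0[1])
    m=(d>.030)&(d<.06)&(e<.014)&(W[...,2]>.022)&(W[...,2]<.2); z=np.sort(W[m][:,2]); print(f,t,len(z),z[:8].round(4))
```

```text
side3 0.0379 1100 [0.0455 0.0457 0.0462 0.0466 0.0473 0.0484 0.0486 0.0501]
scene3 0.0379 839 [0.0414 0.0427 0.0432 0.0437 0.0452 0.0473 0.0475 0.0476]
side5 0.0482 768 [0.064  0.0641 0.0649 0.0659 0.0663 0.0664 0.0671 0.0673]
scene5 0.0482 646 [0.059  0.0611 0.0628 0.0629 0.0629 0.0631 0.0635 0.064 ]
side4 0.0861 776 [0.094  0.0957 0.0958 0.0972 0.0975 0.0978 0.0979 0.0984]
```

Emit:
arm_command(
  rows=[
    {"xyz": [0,-0.0018,0.015],"delta_rot": [0,0,0],"gripper": 0.05},
    {"xyz": [0,0,0.02],"delta_rot": [0,0,0],"gripper": 0.05},
    {"xyz": [0,0,0.02],"delta_rot": [0,0,0],"gripper": 0.05},
    {"xyz": [0,0,0.015],"delta_rot": [0,0,0],"gripper": 0.05},
    {"xyz": [0,0,0.007],"delta_rot": [0,0,0],"gripper": 0.05},
    {"xyz": [0,0,0],"delta_rot": [0,0,0],"gripper": 0.03},
    {"xyz": [0,0,0],"delta_rot": [0,0,0],"gripper": 0.012},
    {"xyz": [0,0,0],"delta_rot": [0,0,0],"gripper": 0.012},
    {"xyz": [0,0,0],"delta_rot": [0,0,0],"gripper": 0.012},
    {"xyz": [0,0,0],"delta_rot": [0,0,0],"gripper": 0.012},
  ],
  force=35,
)

```text
time: 10.75
tool_pos: [0.4836, -0.2458, 0.032]
tcp_rot: [3.141, -0.0, 0.002]
wrist_force: [-0.3, -0.0, 1.1]
width: 0.198
```

Run:
```python
from h import *
s=bot.read_state(); print(s['tool_pos'],s['tcp_rot'],s['width']*85.4, s['wrist_force'])
for n in ['scene','side']: snap(n,n+'8.png')
a=[cv2.imread(f'pics/{n}8.png') for n in ['side','scene']]
cv2.imwrite('pics/c8.png',np.hstack([cv2.resize(a[0][260:360,160:260],None,fx=4,fy=4),cv2.resize(a[1][170:270,90:190],None,fx=4,fy=4)]))
```

```text
[ 0.48355827 -0.24581621  0.03199528] [ 3.14090768e+00 -1.19410352e-04  2.04952004e-03] 16.924949627129358 [-0.2807118  -0.04091639  1.13360215]
```

View pics/c8.png

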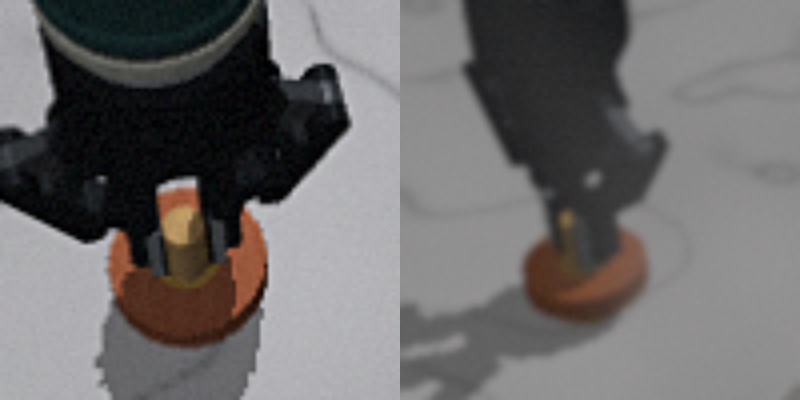

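Emit:
arm_command(
  rows=[
    {"xyz": [0,0,0],"delta_rot": [0,0,0],"gripper": 0.012},
    {"xyz": [0,0,-0.005],"delta_rot": [0,0,0],"gripper": 0.012},
    {"xyz": [0,0,-0.01],"delta_rot": [0,0,0],"gripper": 0.012},
    {"xyz": [0,0,-0.015],"delta_rot": [0,0,0],"gripper": 0.012},
    {"xyz": [0,0,-0.02],"delta_rot": [0,0,0],"gripper": 0.012},
    {"xyz": [0,0,-0.02],"delta_rot": [0,0,0],"gripper": 0.012},
    {"xyz": [0,0,-0.02],"delta_rot": [0,0,0],"gripper": 0.012},
    {"xyz": [0,0,-0.02],"delta_rot": [0,0,0],"gripper": 0.012},
    {"xyz": [0,0,-0.015],"delta_rot": [0,0,0],"gripper": 0.012},
    {"xyz": [0,0,-0.005],"delta_rot": [0,0,0],"gripper": 0.012},
    {"xyz": [0,0,0],"delta_rot": [0,0,0],"gripper": 0.012},
  ],
  force=50,
)

```text
time: 11.95
tool_pos: [0.4836, -0.2458, 0.1625]
tcp_rot: [3.141, -0.0, 0.003]
wrist_force: [0.7, 0.3, -1.6]
width: 0.19
```

Run:
```python
from h import *
s=bot.read_state(); print(s['tool_pos'],s['tcp_rot'],s['width']*85.4, s['wrist_force'])
for n in ['scene','side','wrist']: snap(n,n+'9.png')
a=[cv2.imread(f'pics/{n}9.png') for n in ['side','scene']]
cv2.imwrite('pics/c9.png',np.hstack([cv2.resize(a[0][180:310,140:270],None,fx=3,fy=3),cv2.resize(a[1][120:250,80:210],None,fx=3,fy=3)]))
```

```text
[ 0.48358152 -0.24580741  0.162517  ] [ 3.14053476e+00 -2.18565031e-05  3.05725666e-03] 16.21950354984643 [ 0.66228026  0.34791876 -1.62003123]
```

View pics/c9.png

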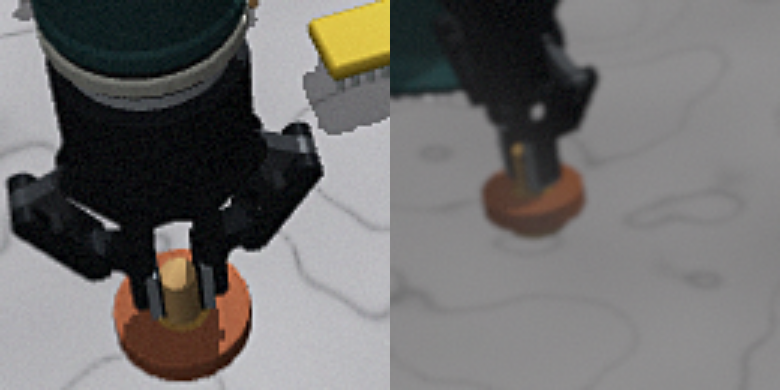

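Emit:
arm_command(
  rows=[
    {"xyz": [0,-0.008,0],"delta_rot": [0,0,0],"gripper": 0.012},
    {"xyz": [0,-0.016,0],"delta_rot": [0,0,0],"gripper": 0.012},
    {"xyz": [0.004,-0.025,0],"delta_rot": [0,0,0],"gripper": 0.012},
    {"xyz": [0.004,-0.03,0],"delta_rot": [0,0,0],"gripper": 0.012},
    {"xyz": [0.004,-0.03,0],"delta_rot": [0,0,0],"gripper": 0.012},
    {"xyz": [0.004,-0.03,0],"delta_rot": [0,0,0],"gripper": 0.012},
    {"xyz": [0.004,-0.03,0],"delta_rot": [0,0,0],"gripper": 0.012},
    {"xyz": [0.004,-0.03,0],"delta_rot": [0,0,0],"gripper": 0.012},
    {"xyz": [0.004,-0.03,0],"delta_rot": [0,0,0],"gripper": 0.012},
    {"xyz": [0.004,-0.03,0],"delta_rot": [0,0,0],"gripper": 0.012},
    {"xyz": [0.004,-0.03,0],"delta_rot": [0,0,0],"gripper": 0.012},
    {"xyz": [0.004,-0.03,0],"delta_rot": [0,0,0],"gripper": 0.012},
  ],
)

```text
time: 13.3
tool_pos: [0.5219, 0.0759, 0.1608]
tcp_rot: [-3.141, -0.001, 0.002]
wrist_force: [-0.0, -0.1, -2.1]
width: 0.192
```

Emit:
arm_command(
  rows=[
    {"xyz": [0.004,-0.03,0],"delta_rot": [0,0,0],"gripper": 0.012},
    {"xyz": [0.0034,-0.03,0],"delta_rot": [0,0,0],"gripper": 0.012},
    {"xyz": [0,-0.025,0],"delta_rot": [0,0,0],"gripper": 0.012},
    {"xyz": [0,-0.016,0],"delta_rot": [0,0,0],"gripper": 0.012},
    {"xyz": [0,-0.0048,0],"delta_rot": [0,0,0],"gripper": 0.012},
    {"xyz": [0,0,0],"delta_rot": [0,0,0],"gripper": 0.012},
    {"xyz": [0,0,0],"delta_rot": [0,0,0],"gripper": 0.012},
    {"xyz": [0,0,0],"delta_rot": [0,0,0],"gripper": 0.012},
  ],
)

```text
time: 14.1
tool_pos: [0.5303, 0.1783, 0.1612]
tcp_rot: [3.141, -0.002, -0.0]
wrist_force: [-0.0, 0.1, -1.0]
width: 0.19
```

Run:
```python
from h import *
s=bot.read_state(); print(s['tool_pos'],s['tcp_rot'],s['width']*85.4, s['wrist_force'])
for n in ['scene','side','wrist']: 
    c=snap(n,n+'10.png')
    try: print(n,*tinfit(c,(.531,.209),.011))
    except Exception as e: print(n,e)
    W=cloud(c); hsv=cv2.cvtColor(c['pixels'],cv2.COLOR_RGB2HSV); d=np.hypot(W[...,0]-.531,W[...,1]-.209)
    m=(d<.06)&((hsv[...,0]<12)|(hsv[...,0]>175))&(hsv[...,1]>110)&(W[...,2]>.125)&(W[...,2]<.18); p=W[m]
    if len(p)>50: print('cover',len(p),p[:,2].min(),np.median(p[:,2]),cv2.minEnclosingCircle(p[:,:2].astype(np.float32)),'side',fitc(p[p[:,2]<.153],.032))
a=[cv2.imread(f'pics/{n}10.png') for n in ['side','scene']]
cv2.imwrite('pics/c10.png',np.hstack([cv2.resize(a[0][40:240,90:290],None,fx=2,fy=2),cv2.resize(a[1][30:230,180:380],None,fx=2,fy=2)]))
```

```text
[0.53033504 0.17826922 0.16121357] [ 3.14118546e+00 -1.87973234e-03 -3.50336896e-04] 16.239433702748688 [-0.00699105  0.13141477 -1.0401036 ]
scene 40 (array([0.5316, 0.2076]), np.float64(0.0018)) (array([0.5323, 0.2066, 0.0254]), np.float64(0.0017)) 437 (array([0.5312, 0.2084]), np.float64(0.0015)) 0.08922322873537258
cover 135 0.14528106866955726 0.15636759413991097 ((0.5329936742782593, 0.1719621866941452), 0.030969424173235893) side (array([0.5298, 0.1785]), np.float64(0.0017))
side 90 (array([0.5298, 0.2066]), np.float64(0.0013)) (array([0.5298, 0.2061, 0.0261]), np.float64(0.0013)) 574 (array([0.5304, 0.2079]), np.float64(0.0012)) 0.09103804793938641
cover 280 0.13722674119468115 0.15840082720227294 ((0.5292693376541138, 0.1748695820569992), 0.03175254911184311) side (array([0.5294, 0.1777]), np.float64(0.0015))
wrist 380 (array([0.5311, 0.2091]), np.float64(0.0006)) (array([0.531 , 0.2093, 0.0262]), np.float64(0.0006)) 25 (array([0.5306, 0.2086]), np.float64(0.0001)) 0.09042540803462719
cover 4772 0.14249016324432756 0.15662906932527668 ((0.5301263332366943, 0.17858590185642242), 0.0318177156150341) side (array([0.5322, 0.2382]), np.float64(0.0059))
```

View pics/c10.png

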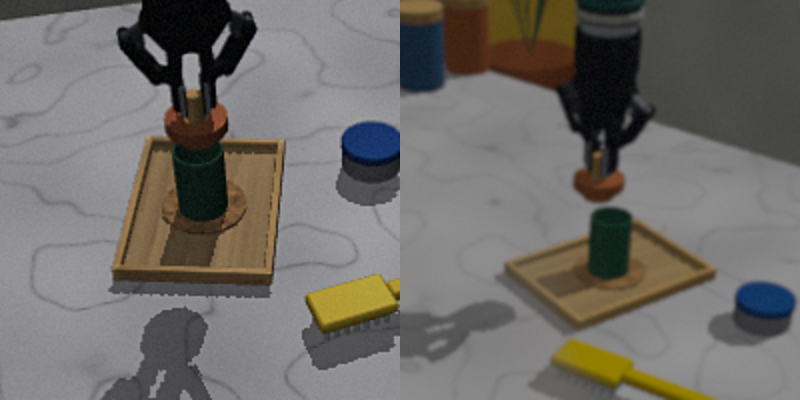

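View pics/wrist10.png

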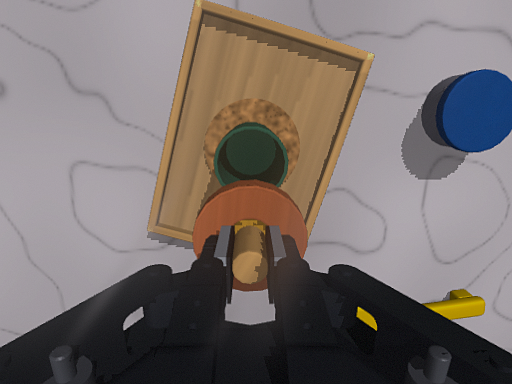

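Emit:
arm_command(
  rows=[
    {"xyz": [0,-0.008,0],"delta_rot": [0,0,0],"gripper": 0.012},
    {"xyz": [0.0007,-0.012,0],"delta_rot": [0,0,0],"gripper": 0.012},
    {"xyz": [0,-0.0077,0.004],"delta_rot": [0,0,0],"gripper": 0.012},
    {"xyz": [0,-0.003,0.008],"delta_rot": [0,0,0],"gripper": 0.012},
    {"xyz": [0,0,0.01],"delta_rot": [0,0,0],"gripper": 0.012},
    {"xyz": [0,0,0.008],"delta_rot": [0,0,0],"gripper": 0.012},
    {"xyz": [0,0,0.003],"delta_rot": [0,0,0],"gripper": 0.012},
    {"xyz": [0,0,0],"delta_rot": [0,0,0],"gripper": 0.012},
    {"xyz": [0,0,0],"delta_rot": [0,0,0],"gripper": 0.012},
  ],
)

```text
time: 15.15
tool_pos: [0.5312, 0.2098, 0.1283]
tcp_rot: [3.142, -0.0, 0.0]
wrist_force: [1.1, 0.3, -0.8]
width: 0.189
```

Run:
```python
from h import *
s=bot.read_state(); print(s['tool_pos'],s['tcp_rot'],s['width']*85.4, s['wrist_force'])
for n in ['scene','side','wrist']: 
    c=snap(n,n+'11.png')
    W=cloud(c); hsv=cv2.cvtColor(c['pixels'],cv2.COLOR_RGB2HSV); d=np.hypot(W[...,0]-.531,W[...,1]-.209)
    g=(hsv[...,1]>80)&(hsv[...,0]>55)&(hsv[...,0]<95)&(d<.05)&(W[...,2]>.02)&(W[...,2]<.08)
    if g.sum()>20: print('tin',g.sum(),fitc(W[g],.028))
    m=(d<.06)&((hsv[...,0]<12)|(hsv[...,0]>175))&(hsv[...,1]>110)&(W[...,2]>.095)&(W[...,2]<.14); p=W[m]
    if len(p)>50: print(n,'cover',len(p),np.median(p[:,2]),cv2.minEnclosingCircle(p[:,:2].astype(np.float32)),'side',fitc(p[p[:,2]<.118],.032))
a=[cv2.imread(f'pics/{n}11.png') for n in ['side','scene']]
cv2.imwrite('pics/c11.png',np.hstack([cv2.resize(a[0][70:200,120:250],None,fx=3,fy=3),cv2.resize(a[1][70:200,220:350],None,fx=3,fy=3)]))
```

```text
[0.53119967 0.2098081  0.12826323] [ 3.14152738e+00 -4.41030015e-04  5.54195721e-06] 16.137960965749986 [ 1.10326047  0.34544175 -0.75987464]
tin 393 (array([0.531 , 0.2086]), np.float64(0.002))
scene cover 173 0.12301648089203054 ((0.5335328578948975, 0.2051146775484085), 0.03146803379058838) side (array([0.5307, 0.2095]), np.float64(0.0016))
tin 522 (array([0.5302, 0.2076]), np.float64(0.0016))
side cover 369 0.1251135658823085 ((0.53000408411026, 0.204592764377594), 0.03170498460531235) side (array([0.5306, 0.2091]), np.float64(0.0021))
wrist cover 4855 0.12413581516017999 ((0.5313882231712341, 0.20960648357868195), 0.0323040634393692) side (array([0.5329, 0.2696]), np.float64(0.0053))
```

View pics/c11.png

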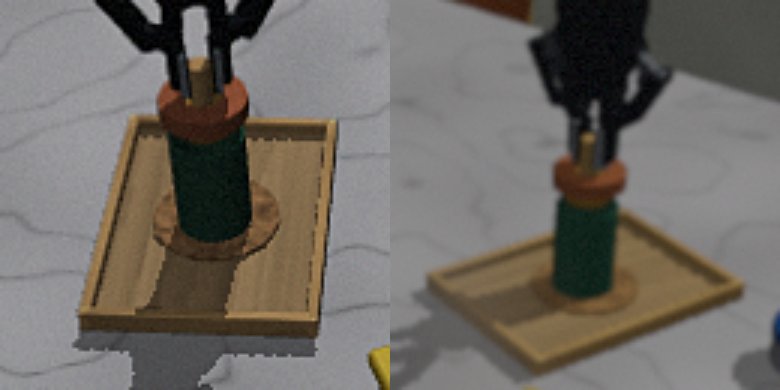

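Emit:
arm_command(
  rows=[
    {"xyz": [0,0.0008,0.003],"delta_rot": [0,0,0],"gripper": 0.012},
    {"xyz": [0,0,0.003],"delta_rot": [0,0,0],"gripper": 0.012},
    {"xyz": [0,0,0.003],"delta_rot": [0,0,0],"gripper": 0.012},
    {"xyz": [0,0,0.003],"delta_rot": [0,0,0],"gripper": 0.012},
    {"xyz": [0,0,0],"delta_rot": [0,0,0],"gripper": 0.012},
    {"xyz": [0,0,0],"delta_rot": [0,0,0],"gripper": 0.012},
  ],
)

```text
time: 15.9
tool_pos: [0.5309, 0.2092, 0.116]
tcp_rot: [3.141, 0.0, -0.001]
wrist_force: [-0.4, 0.4, -2.0]
width: 0.192
```

Emit:
arm_command(
  rows=[
    {"xyz": [0,0,0.002],"delta_rot": [0,0,0],"gripper": 0.012},
    {"xyz": [0,0,0.0015],"delta_rot": [0,0,0],"gripper": 0.012},
    {"xyz": [0,0,0],"delta_rot": [0,0,0],"gripper": 0.012},
    {"xyz": [0,0,0],"delta_rot": [0,0,0],"gripper": 0.012},
  ],
)

```text
time: 16.3
tool_pos: [0.5311, 0.2092, 0.1127]
tcp_rot: [3.142, 0.0, -0.0]
wrist_force: [0.0, -0.4, -1.4]
width: 0.19
```

Emit:
arm_command(
  rows=[
    {"xyz": [0,0,0.001],"delta_rot": [0,0,0],"gripper": 0.012},
    {"xyz": [0,0,0],"delta_rot": [0,0,0],"gripper": 0.012},
    {"xyz": [0,0,0],"delta_rot": [0,0,0],"gripper": 0.012},
  ],
)

```text
time: 16.6
tool_pos: [0.5311, 0.2092, 0.1118]
tcp_rot: [3.142, -0.0, -0.0]
wrist_force: [0.1, 0.4, -2.4]
width: 0.193
```

Emit:
arm_command(
  rows=[
    {"xyz": [0,0,0.001],"delta_rot": [0,0,0],"gripper": 0.012},
    {"xyz": [0,0,0],"delta_rot": [0,0,0],"gripper": 0.012},
    {"xyz": [0,0,0],"delta_rot": [0,0,0],"gripper": 0.012},
  ],
)

```text
time: 16.9
tool_pos: [0.5314, 0.2093, 0.1111]
tcp_rot: [-3.141, -0.0, -0.001]
wrist_force: [0.1, -1.3, -1.2]
width: 0.187
```

Emit:
arm_command(
  rows=[
    {"xyz": [0,0,0.001],"delta_rot": [0,0,0],"gripper": 0.012},
    {"xyz": [0,0,0],"delta_rot": [0,0,0],"gripper": 0.012},
    {"xyz": [0,0,0],"delta_rot": [0,0,0],"gripper": 0.012},
  ],
)

```text
time: 17.2
tool_pos: [0.5317, 0.2094, 0.111]
tcp_rot: [-3.141, -0.0, -0.002]
wrist_force: [-0.6, -0.6, 5.6]
width: 0.19
```

Run:
```python
from h import *
s=bot.read_state(); print(s['tool_pos'],s['tcp_rot'],s['width']*85.4, s['wrist_force'])
for n in ['scene','side','wrist']: 
    c=snap(n,n+'12.png')
    W=cloud(c); hsv=cv2.cvtColor(c['pixels'],cv2.COLOR_RGB2HSV); d=np.hypot(W[...,0]-.531,W[...,1]-.209)
    m=(d<.06)&((hsv[...,0]<12)|(hsv[...,0]>175))&(hsv[...,1]>110)&(W[...,2]>.075)&(W[...,2]<.14); p=W[m]
    t=p[(p[:,2]>.1)]
    print(n,'cover top z',np.median(t[:,2]),'min',np.percentile(p[:,2],[1,3]))
a=[cv2.imread(f'pics/{n}12.png') for n in ['side','scene']]
cv2.imwrite('pics/c12.png',np.hstack([cv2.resize(a[0][70:200,120:250],None,fx=3,fy=3),cv2.resize(a[1][70:200,220:350],None,fx=3,fy=3)]))
```

```text
[0.5316902  0.20937915 0.11100843] [-3.14121292e+00 -7.53297442e-05 -1.96548322e-03] 16.23113535245432 [-0.58632309 -0.64225352  5.61981387]
scene cover top z 0.10636845546413704 min [0.09273465 0.09422105]
side cover top z 0.10802963743575378 min [0.09435396 0.09533269]
wrist cover top z 0.10642662099064942 min [0.09635784 0.0994335 ]
```

View pics/c12.png

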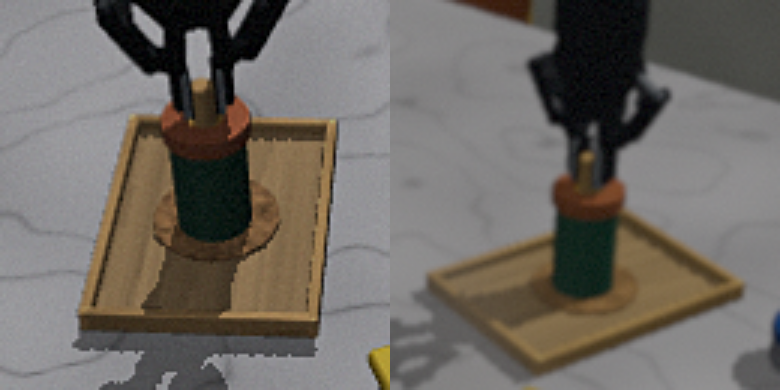

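Contact is 5.6 N at the predicted height, and the cover top at 107 mm is as expected, so the lid is seated. Releasing and rising.

Emit:
arm_command(
  rows=[
    {"xyz": [0,0,0],"delta_rot": [0,0,0],"gripper": 0.025},
    {"xyz": [0,0,0],"delta_rot": [0,0,0],"gripper": 0.04},
    {"xyz": [0,0,0],"delta_rot": [0,0,0],"gripper": 0.05},
    {"xyz": [0,0,0],"delta_rot": [0,0,0],"gripper": 0.05},
    {"xyz": [0,0,0],"delta_rot": [0,0,0],"gripper": 0.05},
    {"xyz": [0,0,0],"delta_rot": [0,0,0],"gripper": 0.05},
    {"xyz": [0,0,-0.01],"delta_rot": [0,0,0],"gripper": 0.085},
    {"xyz": [0,0,-0.02],"delta_rot": [0,0,0],"gripper": 0.085},
    {"xyz": [0,0,-0.02],"delta_rot": [0,0,0],"gripper": 0.085},
    {"xyz": [0,0,-0.01],"delta_rot": [0,0,0],"gripper": 0.085},
    {"xyz": [0,0,0],"delta_rot": [0,0,0],"gripper": 0.085},
    {"xyz": [0,0,0],"delta_rot": [0,0,0],"gripper": 0.085},
  ],
)

```text
time: 18.55
tool_pos: [0.531, 0.2091, 0.1697]
tcp_rot: [-3.142, 0.0, -0.0]
wrist_force: [0.1, 0.1, 0.8]
width: 0.995
```

```bash
cat > m.py <<'E'
from h import *
import sys
k=sys.argv[1]
s=bot.read_state(); print(s['tool_pos'],s['tcp_rot'],s['width']*85.4, s['wrist_force'],s['time'])
for n in ['scene','side','wrist']: 
    c=snap(n,n+k+'.png')
    W=cloud(c); d=np.hypot(W[...,0]-.531,W[...,1]-.209); z=W[...,2]
    t=(z>.1035)&(z<.1115)&(d<.045); p=W[t]
    kn=(z>.131)&(z<.140)&(d<.02); q=W[kn]
    sd=(z>.094)&(z<.104)&(d<.045)
    A=np.c_[p[:,:2]-p[:,:2].mean(0),np.ones(len(p))]; co=np.linalg.lstsq(A,p[:,2],rcond=None)[0]
    print(n,'top',len(p),np.median(p[:,2]),cv2.minEnclosingCircle(p[:,:2].astype(np.float32)),'slope',co[:2],'side',fitc(W[sd],.032))
    if len(q)>3: print('  knob top',len(q),np.median(q[:,2]),cv2.minEnclosingCircle(q[:,:2].astype(np.float32)))
a=[cv2.imread(f'pics/{n}{k}.png') for n in ['side','scene']]
cv2.imwrite(f'pics/c{k}.png',np.hstack([cv2.resize(a[0][50:180,120:250],None,fx=3,fy=3),cv2.resize(a[1][50:180,220:350],None,fx=3,fy=3)]))
E
python3 m.py 13
```

```text
[0.53095102 0.20914285 0.16970087] [-3.14157279e+00  5.42407759e-05 -1.08823831e-04] 84.9890382998209 [0.14329725 0.08936645 0.76326529] 18.55
scene top 209 0.10669522202321369 ((0.5339433550834656, 0.20619341731071472), 0.034120723605155945) slope [-0.01356955  0.00343533] side (array([0.5309, 0.2085]), np.float64(0.0059))
  knob top 23 0.13469380961277622 ((0.5324037075042725, 0.2043788880109787), 0.009158121421933174)
side top 401 0.10814208472214215 ((0.530042827129364, 0.2070205956697464), 0.03336178511381149) slope [-0.00149891  0.02197816] side (array([0.5302, 0.208 ]), np.float64(0.0042))
  knob top 47 0.13633609389867263 ((0.5297499895095825, 0.2051316499710083), 0.010092614218592644)
wrist top 4434 0.10633307417712744 ((0.5311446189880371, 0.20904842019081116), 0.032193511724472046) slope [ 0.00164725 -0.0005127 ] side (array([0.5558, 0.2361]), np.float64(0.0106))
  knob top 550 0.1341662780558511 ((0.5308698415756226, 0.20813414454460144), 0.008682126179337502)
```

View pics/c13.png

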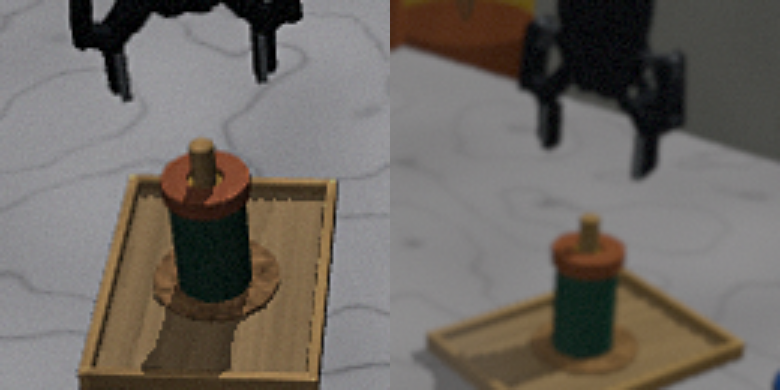

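View pics/wrist13.png

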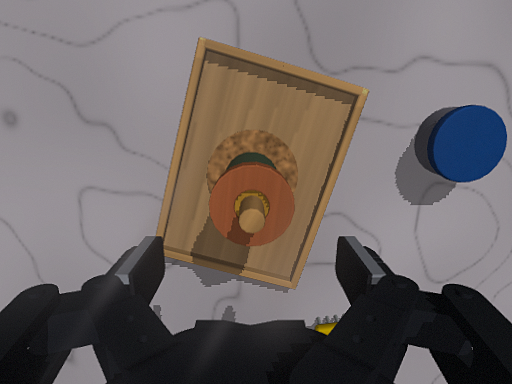

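The pair is seated: cover top at 106–108 mm, tilt ~0.002 rad, knob and cover at about (0.531, 0.209). I'll descend around the cover.

Emit:
arm_command(
  rows=[
    {"xyz": [0,0,0.01],"delta_rot": [0,0,0],"gripper": 0.0854},
    {"xyz": [0,0,0.02],"delta_rot": [0,0,0],"gripper": 0.0854},
    {"xyz": [0,0,0.02],"delta_rot": [0,0,0],"gripper": 0.0854},
    {"xyz": [0,0,0.015],"delta_rot": [0,0,0],"gripper": 0.0854},
    {"xyz": [0,0,0.01],"delta_rot": [0,0,0],"gripper": 0.0854},
    {"xyz": [0,0,0.008],"delta_rot": [0,0,0],"gripper": 0.0854},
    {"xyz": [0,0,0.005],"delta_rot": [0,0,0],"gripper": 0.0854},
    {"xyz": [0,0,0],"delta_rot": [0,0,0],"gripper": 0.0854},
    {"xyz": [0,0,0],"delta_rot": [0,0,0],"gripper": 0.0854},
  ],
  force=25,
)

```text
time: 19.6
tool_pos: [0.5316, 0.2094, 0.0823]
tcp_rot: [-3.141, -0.0, -0.001]
wrist_force: [0.4, 0.6, -0.3]
width: 1.003
```

```bash
python3 m.py 14 | head -1
```

```text
[0.53158322 0.20936716 0.08231035] [-3.14129892e+00 -1.68778079e-05 -1.41021417e-03] 85.68477102949065 [ 0.3636761   0.60886234 -0.25632499] 19.6
```

View pics/c14.png

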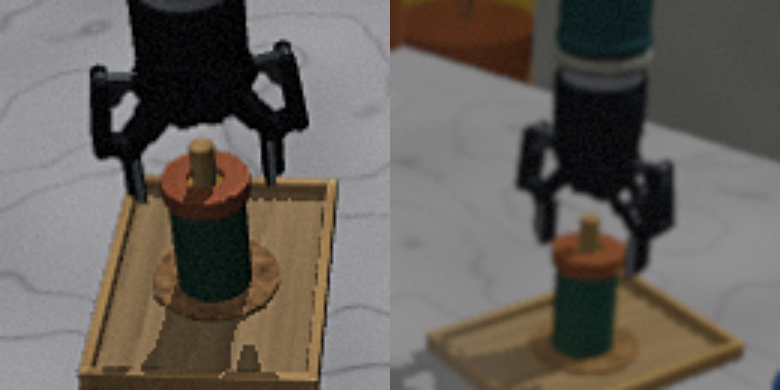

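View pics/wrist14.png

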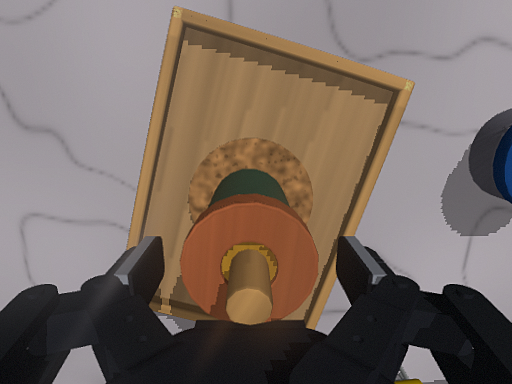

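Emit:
arm_command(
  rows=[
    {"xyz": [-0.0003,0,0.002],"delta_rot": [0,0,0],"gripper": 0.0854},
    {"xyz": [0,0,0],"delta_rot": [0,0,0],"gripper": 0.072},
    {"xyz": [0,0,0],"delta_rot": [0,0,0],"gripper": 0.068},
    {"xyz": [0,0,0],"delta_rot": [0,0,0],"gripper": 0.066},
    {"xyz": [0,0,0],"delta_rot": [0,0,0],"gripper": 0.064},
    {"xyz": [0,0,0],"delta_rot": [0,0,0],"gripper": 0.062},
    {"xyz": [0,0,0],"delta_rot": [0,0,0],"gripper": 0.058},
    {"xyz": [0,0,0],"delta_rot": [0,0,0],"gripper": 0.058},
    {"xyz": [0,0,0],"delta_rot": [0,0,0],"gripper": 0.058},
  ],
  force=25,
)

```text
time: 20.65
tool_pos: [0.5311, 0.2093, 0.0802]
tcp_rot: [-3.141, -0.0, -0.001]
wrist_force: [-1.2, -0.5, 4.3]
width: 0.736
```

```bash
python3 m.py 15
```

```text
[0.53113171 0.20933841 0.08020877] [-3.14133934e+00 -2.97188295e-06 -1.07378262e-03] 62.86368369130782 [-1.17473406 -0.47357935  4.31017927] 20.65
scene top 213 0.10669017758996824 ((0.5314847230911255, 0.20706692337989807), 0.044660575687885284) slope [0.00049147 0.01494938] side (array([0.5327, 0.2089]), np.float64(0.0074))
  knob top 25 0.13411895850476496 ((0.532274603843689, 0.20683243870735168), 0.010288158431649208)
side top 439 0.10811948497559931 ((0.5305559635162354, 0.2029072493314743), 0.04324457794427872) slope [0.00297747 0.02272729] side (array([0.5304, 0.2076]), np.float64(0.0066))
  knob top 46 0.13540791641280575 ((0.5307120084762573, 0.2054894119501114), 0.009917430579662323)
wrist top 11063 0.10643627748536386 ((0.5309218168258667, 0.21727778017520905), 0.04430349916219711) slope [ 0.00098844 -0.00330719] side (array([0.542 , 0.2438]), np.float64(0.0137))
  knob top 1507 0.13421879776949144 ((0.5311363935470581, 0.20934545993804932), 0.009064259007573128)
```

View pics/c15.png

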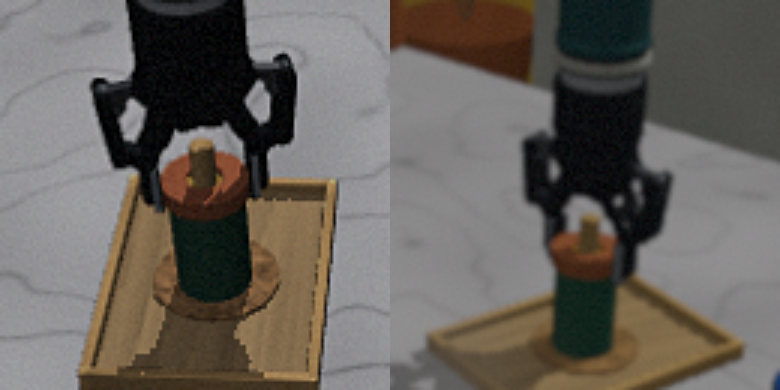

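The cover is gripped at its rim (62.9 mm reading). Lifting slowly.

Emit:
arm_command(
  rows=[
    {"xyz": [0,0,-0.001],"delta_rot": [0,0,0],"gripper": 0.058},
    {"xyz": [0,0,-0.002],"delta_rot": [0,0,0],"gripper": 0.058},
    {"xyz": [0,0,-0.003],"delta_rot": [0,0,0],"gripper": 0.058},
    {"xyz": [0,0,-0.004],"delta_rot": [0,0,0],"gripper": 0.058},
    {"xyz": [0,0,0],"delta_rot": [0,0,0],"gripper": 0.058},
    {"xyz": [0,0,0],"delta_rot": [0,0,0],"gripper": 0.058},
  ],
)

```text
time: 21.4
tool_pos: [0.5309, 0.2092, 0.09]
tcp_rot: [-3.141, 0.0, -0.001]
wrist_force: [0.7, -0.5, -1.0]
width: 0.731
```

```bash
python3 m.py 16|grep -v top
python3 - <<'E'
import cv2,numpy as np
a=cv2.imread('pics/c16.png'); b=cv2.imread('pics/wrist16.png')
cv2.imwrite('pics/d16.png',np.hstack([a[:390,:390],cv2.resize(b[96:384,:410],(410,288),)[0:288].copy() if 0 else cv2.copyMakeBorder(b[94:384,60:450],0,100,0,0,cv2.BORDER_CONSTANT)]))
E
```

```text
[0.53093362 0.20924691 0.08998914] [-3.14145247e+00  1.84424662e-05 -6.09884073e-04] 62.41973346636564 [ 0.70222156 -0.47817421 -0.96928329] 21.4
```

View pics/d16.png

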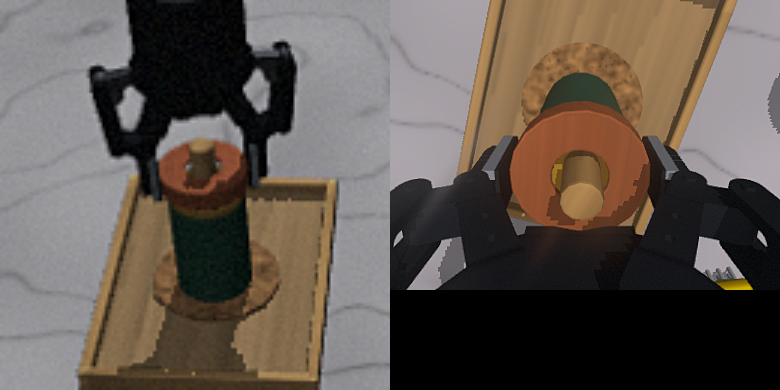

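Only the cover is rising, and the brass flange stays visible on the rim. Continuing straight up.

Emit:
arm_command(
  rows=[
    {"xyz": [0,0,-0.003],"delta_rot": [0,0,0],"gripper": 0.058},
    {"xyz": [0,0,-0.005],"delta_rot": [0,0,0],"gripper": 0.058},
    {"xyz": [0,0,-0.008],"delta_rot": [0,0,0],"gripper": 0.058},
    {"xyz": [0,0,-0.01],"delta_rot": [0,0,0],"gripper": 0.058},
    {"xyz": [0,0,-0.01],"delta_rot": [0,0,0],"gripper": 0.058},
    {"xyz": [0,0,-0.01],"delta_rot": [0,0,0],"gripper": 0.058},
    {"xyz": [0,0,-0.01],"delta_rot": [0,0,0],"gripper": 0.058},
    {"xyz": [0,0,-0.006],"delta_rot": [0,0,0],"gripper": 0.058},
    {"xyz": [0,0,-0.003],"delta_rot": [0,0,0],"gripper": 0.058},
    {"xyz": [0,0,0],"delta_rot": [0,0,0],"gripper": 0.058},
    {"xyz": [0,0,0],"delta_rot": [0,0,0],"gripper": 0.058},
    {"xyz": [0,0,0],"delta_rot": [0,0,0],"gripper": 0.058},
  ],
)

```text
time: 22.75
tool_pos: [0.5303, 0.209, 0.1541]
tcp_rot: [3.141, 0.0, -0.002]
wrist_force: [-0.8, -0.3, -1.5]
width: 0.738
```

Run:
```python
from h import *
s=bot.read_state(); print(s['tool_pos'],s['tcp_rot'],s['width']*85.4, s['wrist_force'],abs(s['joint_vel']).max())
for n in ['scene','side','wrist']:
    c=snap(n,n+'17.png'); W=cloud(c); z=W[...,2]; d=np.hypot(W[...,0]-.531,W[...,1]-.209); hsv=cv2.cvtColor(c['pixels'],cv2.COLOR_RGB2HSV)
    r=(d<.05)&((hsv[...,0]<12)|(hsv[...,0]>175))&(hsv[...,1]>110)&(z>.13); print(n,'cover z',np.percentile(W[r][:,2],[2,50,98]))
    k=(d<.02)&(z>.129)&(z<.140)&~r; 
    if k.sum()>3:print(' knob',k.sum(),np.median(z[k]),W[k][:,:2].mean(0))
    f=(d<.035)&(z>.088)&(z<.1)
    if f.sum()>3: print(' flange',f.sum(),np.median(z[f]))
    g=(hsv[...,1]>80)&(hsv[...,0]>55)&(hsv[...,0]<95)&(d<.05)&(z>.02)&(z<.085)
    if g.sum()>20: print(' tin',g.sum(),fitc(W[g],.028))
a=[cv2.imread(f'pics/{n}17.png') for n in ['side','scene']]
cv2.imwrite('pics/c17.png',np.hstack([cv2.resize(a[0][30:230,90:290],None,fx=2,fy=2),cv2.resize(a[1][30:230,180:380],None,fx=2,fy=2)]))
```

```text
[0.5303398  0.2090028  0.15408742] [ 3.14114712e+00  7.31485878e-06 -1.85889839e-03] 63.03558671016307 [-0.81373888 -0.30857166 -1.4924814 ] 0.0014896351777370375
scene cover z [0.17007767 0.17972414 0.191468  ]
 knob 29 0.13390530695112723 [0.53215775 0.20455656]
 flange 135 0.09530849776324868
 tin 390 (array([0.5307, 0.2088]), np.float64(0.0018))
side cover z [0.17072063 0.18110487 0.31209609]
 knob 53 0.1355069249898927 [0.52972069 0.20395136]
 flange 212 0.09669008935839107
 tin 490 (array([0.5304, 0.208 ]), np.float64(0.0012))
wrist cover z [0.17242054 0.18029137 0.18169002]
 flange 1193 0.09533908965036764
```

View pics/c17.png

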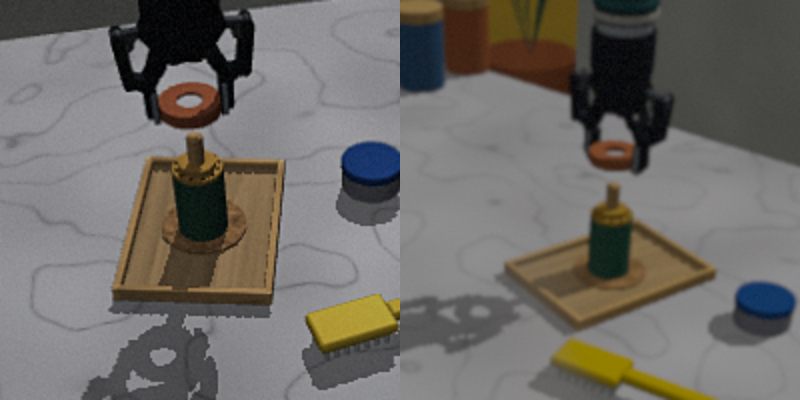

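```bash
python3 -c "
from workcell import bot
print(bot.finish_job())"
```

```text
the job is handed in; nothing more can be done
None
```

The job is done and handed in at about 23 s. The system returned no verdict, so what follows is from my own measurements.

- **Tin:** I carried the green tin level to the cork pad, set it down at a 4 N contact, and let go. It measures about 1–2 mm from the pad centre and stands upright.
- **Lid pair:** I lifted the pair by the knob, lowered it into the mouth to a 5.6 N contact at the predicted height, and let go. The cover was still on, with its top at 106–108 mm and a tilt of about 0.002 rad in the wrist view. The scene and side views gave fitted slopes of up to about 0.02 rad, but from far fewer points.
- **Cover:** I gripped the cover by its rim and lifted it straight up about 73 mm. It is still held, with the gripper reading 63 mm and the arm at rest. The knob top still measures 134–135.5 mm, so the inner lid stayed seated. The tin did not move.

**Disagreements and mistakes:**
- The cameras differ by 1–2 mm from each other, within their stated calibration.
- My first move call was refused for a missing field, and nothing moved.
- One carry stopped about 30 mm short because I added the steps wrongly; I corrected it before lowering the lid.
- I did not re-measure the bystanders at the end. The brush and blue tin looked unmoved in the last pictures I viewed. The bowl was outside those views, and no move went near it.

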